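# Square up a stack of oak blanks in the gluing jig

### The arm

A 6-joint arm with a two-finger parallel gripper is mounted at the origin on the work surface. World frame = base frame: x ahead of the robot, y to its left, z up, the work surface at z = 0. Lengths are in m, angles in rad, forces in N, time in s.
With the tool pointing down it reaches from about 0.35 to 0.775 m from the base axis. Payload 7.3 kg.
Tool frame: the origin (TCP) lies on the front face of the gripper's body, between the roots of the fingers; the fingertips stand ahead of it and the grasp point (between the pads) lies 47 mm ahead of it (finger_overhang is the z of the fingertips in the tool frame, in m); z points along the fingers, y is the line along which they close (so a half turn about z gives the same grasp; the last joint's range is limited). The gripper opens to 92 mm and grips with 3 to 60 N. Pads are 19 mm wide; open, the fingers measure 130 mm over their backs; the gripper's body (75 mm by 190 mm) begins 47 mm behind the grasp point.
Start: joints at [-1.468, 0.342, 1.524, -0, 1.275, -0.146], TCP at [0.129, -0.509, 0.292] pointing down, gripper open.
Joint ranges: [-2.53, 2.53], [-0.77, 2.02], [0.04, 2.7], [-1, 4.14], [0.28, 2.66], [-3.11, 3.11]. Speed limits (rad/s): [2.57, 2.57, 3.14, 3.14, 3.14, 3.14].

### API

Orientations are given as [roll, pitch, yaw] about the fixed x, y, z axes, in that order (R = Rz(yaw) Ry(pitch) Rx(roll)).
In Python, from cell import * gives the robot as it stands. The module is installed in compiled form; this text tells all that it offers.
- The arm moves only by the tool arm_command, never from a script. Its argument "series" is a list of rows, each an object of numbers: "x", "y", "z": the shift along the tool's x, y, z in mm; "rx", "ry", "rz": the turn, a rotation vector about the tool's x, y, z in degrees. A call has 1 to 20 rows; each row is the pose to reach, as a shift and turn from the pose commanded when the call began, along the tool's axes at that moment; what a row does not reach only later rows make up. A row lasts 1/10 s, in which the tool goes at most 50 mm and 8.59 degrees, less where a joint would pass 70% of its speed; a pose out of reach is approached as far as the arm can. A call with a gripper value outside its range is refused whole. "hand" is the finger opening in mm, from 0 to 91.8, set as the call begins (left out, the last holds). The fingers move at their own pace and stop on an object; "squeeze" is the grip in N (left out, the last holds). Time passes only in rows, so rows that repeat a pose let the fingers close. It gives the time, the measured TCP pose, the force, the opening and the grip force at its end, in the units of the state.
- observe(): the state, without advancing time (a new reading comes with each control period).
- read_camera(name): name is "side" or "top" or "wrist"; returns a dict with "pixels" (420x560x3 uint8, blue, green, red), "K" (3x3 intrinsics, pixels), "rvec" (rotation vector, rad) and "tvec" (3), from world to camera coordinates, as OpenCV has them. Camera axes: x right, y down, z forward; pixel columns grow to the right and rows downward; lengths in m; the calibration is good to about 2 mm. A picture is of the moment at which its call begins. There is no depth.
- hand_in(): hands the job in; it is judged then, once.
Trained networks look in a picture, given as the dict that the camera call returned (one of the last four; its "shot" number tells which), for a name from the list of things; names that differ only in an ending like _2 or _b are one class to them, and where a whole thing is asked for, a point or a joint stands for the part that bears it (a point fixed in the world has none). Each returns a list of dicts, best first, with "confidence" (0 to 1); they miss things now and then, are a little off and sometimes report something else, mostly with a low value. They report only what shows in the picture. A call takes as long as a camera call. They do not tell look-alikes from the thing itself.
- boxes_of(picture, query): "point" ([x, y, z] in m, in world coordinates, good to about 4 mm: the middle of the surface that is visible of it).
- trace(picture, query): "pixels" (420x560 bool, what is visible of it).
- mark_of(picture, query): "point" ([x, y, z] in m, in world coordinates, good to about 4 mm: a listed point, or the origin of a listed thing).
The state is a dict: "time": time; "qpos": joint angles; "qvel": joint speeds; "joint_efforts": joint torques, N m; "tool_pos": TCP position; "tool_rot": TCP orientation; "contact_force": force on the tool from outside, world axes, zero at the start; "torque": the same for the moment, N m; "opening": finger opening in m; "grip_force": force on a finger pad.
Only numpy, scipy, OpenCV 4.12 (cv2) and the standard library are available. Lean on these libraries where they do the work, as an engineer would, in place of code of your own. Each camera call takes 0.05 s, during which the arm holds its last target. There are 200 camera calls.

### The job

Swing both flaps of the cardboard carton well back past upright before taking anything out, then take out the oak blank and lay it on top of the three blanks in the gluing jig. Tap the stack along until all four blanks lie flat with their edges in line, flush against the jig's end stop and both side stops. Leave the flaps back, and leave the other things on the bench standing or lying where they are.

Things in the scene. Friction and masses are not known exactly. Their poses are not given: they have to be found in the camera images.
- jig: the gluing jig (fixed): white-faced base board 220 (x) x 150 (y) x 15 mm with three dark wooden stop blocks 40 mm high on its +x and +y sides; its -x and -y sides are open. Origin at the centre of its underside, z up
- jig_seat (a point): where the centre of the stack's underside belongs, on the base's top face, at x +10, y +20, z +15 mm from the jig's origin, same axes. A blank that touches all the stops is centred above this point, its length along x
- end_stop (a point): middle of the end stop's face on the base's top, at x = +75 mm from jig_seat; the block is 50 mm wide (y), 22 mm deep, 40 mm high
- side_stops (a point): midway between the two side stops, in the plane of their faces, on the base's top, at y = +32 mm from jig_seat; the blocks are centred 52 mm either side along x, each 32 mm long, 22 mm deep, 40 mm high, with a 72 mm gap between them
- carton_inlay (a point): the cardboard carton (fixed): 210 mm long (x) x 160 mm wide (y) x 80 mm high outside, walls 4 mm. This point is the centre of its raised inner floor, 45 mm above the bench and 35 mm below the rim; z up, x along the carton
- flap_left (a joint): angle of the flap hinged along the carton's +y rim, rad: 0 lies level over the opening, 1.57 upright, 2.6 folded right back outside. Flap 204 mm long, 55 mm wide, 4 mm thick; its hinge is at y = +78 mm, 35 mm above carton_inlay. It stays at the angle it is left at; both start ajar with a gap between them
- flap_right (a joint): the same for the flap hinged along the -y rim (hinge at y = -78 mm)
- flap_left_edge (a point): middle of the free edge of the +y flap
- flap_right_edge (a point): middle of the free edge of the -y flap
- blank_low: lowest blank of the stack in the jig: plain oak, 150 (x) x 64 (y) x 10 mm, 75 g; origin at the centre of its underside, z up
- blank_mid: middle blank of that stack: plain oak, 150 (x) x 64 (y) x 10 mm, 75 g; origin at the centre of its underside, z up
- blank_high: upper blank of that stack: plain oak, 150 (x) x 64 (y) x 10 mm, 75 g; origin at the centre of its underside, z up
- blank_carton: the blank lying flat on the carton's inlay: plain oak, 150 (x) x 64 (y) x 10 mm, 75 g; origin at the centre of its underside, z up
- glue_bottle: bystander, loose: yellow glue bottle standing, 64 mm across, 190 mm high; origin at the centre of its underside
- spray_can: bystander, loose: grey spray can standing, 66 mm across, 180 mm high; origin at the centre of its underside
- paint_tin: bystander, loose: steel paint tin standing, 96 mm across, 110 mm high; origin at the centre of its underside
- brush: bystander, loose: paint brush lying flat, 190 mm long along its x, under 35 mm high; origin at the centre of its underside (middle of its length, roughly)
- screwdriver: bystander, loose: screwdriver lying flat, 200 mm long along its x, under 35 mm high; origin at the centre of its underside (middle of its length, roughly)
- offcut: bystander, loose: oak offcut 100 x 75 x 22 mm (shorter and thicker than the blanks; not one of them); origin at the centre of its underside
- sanding_block: bystander, loose: cork sanding block 70 x 45 x 35 mm beside the jig; origin at the centre of its underside
- tape_roll: bystander, loose: grey roll of tape lying flat, 92 mm across, 24 mm high, near the jig's open end; origin at the centre of its underside
Not all that is in view belongs to the job. What is shaped like the blank_low but orange or yellow is not meant.

How it is judged:
By the outcome, as a careful person would: the job done as asked, in the order asked, and still so for the second after the job is handed in, with the robot touching nothing.
It also fails if it takes over 72 s, if anything falls off the work surface, if the arm or the gripper's body presses on something with over 40 N, if the wrist force passes 120 N, or if a joint passes its speed limit or range.

## Working session

There is one attempt and no reset: what is moved stays moved. The work goes in short steps, Python scripts to look and compute and a tool call to move; the robot and the scene stay as the last step left them, time stands still between calls to the robot, and variables do not carry over. Pictures are saved under pics/ and viewed, at most 10 in all, crops included, and the job is handed in when it is done.

Besides the shell and the picture viewer there is one more tool, called after "Request:" as name([rows], argument=value, ...), one row to a line, values as JSON. arm_command: Moves the arm, as the interface text tells. Its arguments: {"type":"object","properties":{"series":{"type":"array"},"hand":{"type":"number"},"squeeze":{"type":"number"}},"required":["series"]}

```bash
mkdir -p pics; cat > h.py <<'E'
from cell import *
import numpy as np, cv2
from scipy.spatial.transform import Rotation as R
def marks(cams,names,f=mark_of):
    for c in cams:
        p=read_camera(c)
        for n in names:
            try: r=f(p,n)
            except Exception as e: print(c,n,e); continue
            print(c,n,[(np.round(np.array(d['point'])*1000).astype(int).tolist(),round(d['confidence'],2)) for d in r[:4]])
def tool(): 
    s=observe(); return np.array(s['tool_pos'])*1000, s['tool_rot']
def pix(p,X):
    return cv2.projectPoints(np.array(X,float).reshape(-1,3),p['rvec'],p['tvec'],p['K'],None)[0].reshape(-1,2)
def plane(p,uv,z):
    Rm=cv2.Rodrigues(np.array(p['rvec']))[0]; t=np.array(p['tvec']).ravel()
    o=-Rm.T@t; d=Rm.T@np.linalg.inv(p['K'])@np.array([uv[0],uv[1],1.]); return (o+d*(z-o[2])/d[2])*1000
E
python3 - <<'E'
from h import *
for c in ("top","side"):
    cv2.imwrite(f"pics/{c}0.png",read_camera(c)["pixels"])
marks(("top","side"),"jig jig_seat end_stop side_stops carton_inlay flap_left_edge flap_right_edge blank_low blank_mid blank_high blank_carton glue_bottle spray_can paint_tin brush screwdriver offcut sanding_block tape_roll".split())
print(observe())
E
```

```text
top jig [([559, 160, 4], 0.72), ([498, 272, -1], 0.65)]
top jig_seat [([510, 289, 18], 0.7)]
top end_stop [([588, 288, 18], 0.57)]
top side_stops [([519, 320, 18], 0.92)]
top carton_inlay [([506, -260, 40], 0.8), ([516, 324, 15], 0.43), ([514, -253, 43], 0.28)]
top flap_left_edge [([522, -208, 136], 0.65)]
top flap_right_edge [([499, -319, 132], 0.91)]
top blank_low [([563, 527, -4], 0.88), ([730, 413, -3], 0.75)]
top blank_mid [([482, 270, 26], 0.57)]
top blank_high [([503, 270, 36], 0.88)]
top blank_carton [([510, -255, 46], 0.73), ([483, 270, 28], 0.43)]
top glue_bottle [([760, 214, -1], 0.84), ([500, 271, -1], 0.7), ([556, 157, 3], 0.61)]
top spray_can [([707, 1, 0], 0.68)]
top paint_tin [([481, -6, -2], 0.68)]
top brush [([390, -531, 0], 0.59)]
top screwdriver [([758, -173, 0], 0.75)]
top offcut [([388, 524, -1], 0.84)]
top sanding_block [([755, -172, 2], 0.58), ([556, 158, 2], 0.55)]
top tape_roll [([323, 344, -2], 0.81)]
side jig [([500, 270, 2], 0.78), ([519, -211, 129], 0.17)]
side jig_seat [([511, 290, 16], 0.62)]
side end_stop [([589, 293, 16], 0.59)]
side side_stops [([51
[... 830 characters left out ...]
[([324, 339, 1], 0.66)]
{'time': 2.1, 'qpos': array([-1.46801028e+00,  3.41995149e-01,  1.52408445e+00, -2.90150066e-05,
        1.27537592e+00, -1.45997144e-01]), 'qvel': array([-0.00066618, -0.00013516, -0.0002993 , -0.00080809,  0.00117884,
        0.00143096]), 'joint_efforts': array([-3.33285807e-04, -4.31126547e+01, -2.44476664e+01,  7.18575530e-02,
        4.83488815e-02, -2.66118792e-05]), 'tool_pos': array([ 0.12928665, -0.50885659,  0.29224846]), 'tool_rot': array([3.14146102e+00, 4.74140025e-05, 2.48791631e-01]), 'contact_force': array([0.26070082, 0.65321284, 0.46371436]), 'torque': array([-0.00253043, -0.0092064 , -0.03502179]), 'grip_force': 0.0, 'opening': 0.09177707995888905}
```

View pics/top0.png

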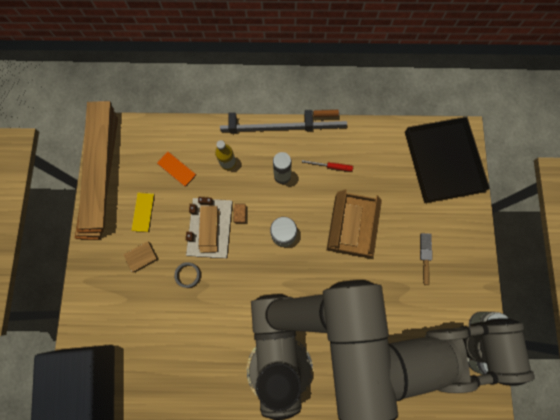

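View pics/side0.png

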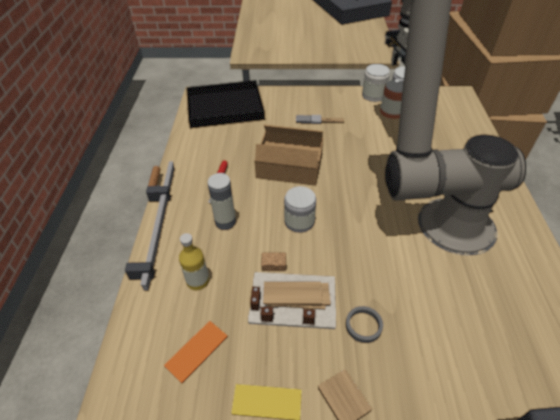

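The top view shows the jig with its stack at (208,227) and the carton at (355,225), with its flaps ajar and an oak blank inside at (352,225). The look-alikes are orange at (177,168) and yellow at (143,212), plus the shorter offcut at (140,257). The blank in the carton is the only one that fits the description, and I'll confirm it with the wrist camera. The side view agrees: carton at (290,155), jig at (292,300).

```bash
cat >> h.py <<'E'
def go(x,y,z,yaw):
    s=observe(); A=R.from_euler('xyz',s['tool_rot']); B=R.from_euler('xyz',[180,0,yaw],degrees=True)
    d=A.inv().apply(np.array([x,y,z])-np.array(s['tool_pos'])*1000); r=np.degrees((A.inv()*B).as_rotvec())
    print('xyz',d.round(1),'r',r.round(2),'t',round(s['time'],2))
E
python3 - <<'E'
from h import *
import cell; print([n for n in dir(cell) if n[0]!='_'], getattr(cell,'finger_overhang',None))
go(511,-262,300,-10)
E
```

```text
['IKError', 'boxes_of', 'finger_overhang', 'hand_in', 'mark_of', 'observe', 'read_camera', 'trace'] 0.0655
xyz [ 430.7 -145.3   -7.8] r [1.000e-02 0.000e+00 2.425e+01] t 2.1
```

Request:
arm_command([
  {"x": 431, "y": -145, "z": -8, "rz": 24.2},
  {"x": 431, "y": -145, "z": -8, "rz": 24.2},
  {"x": 431, "y": -145, "z": -8, "rz": 24.2},
  {"x": 431, "y": -145, "z": -8, "rz": 24.2},
  {"x": 431, "y": -145, "z": -8, "rz": 24.2},
  {"x": 431, "y": -145, "z": -8, "rz": 24.2},
  {"x": 431, "y": -145, "z": -8, "rz": 24.2},
  {"x": 431, "y": -145, "z": -8, "rz": 24.2},
  {"x": 431, "y": -145, "z": -8, "rz": 24.2},
  {"x": 431, "y": -145, "z": -8, "rz": 24.2},
  {"x": 431, "y": -145, "z": -8, "rz": 24.2},
  {"x": 431, "y": -145, "z": -8, "rz": 24.2},
  {"x": 431, "y": -145, "z": -8, "rz": 24.2},
], hand=50)

```text
invalid input
```

```bash
python3 - <<'E'
from h import *
print(tool()); p=read_camera("wrist"); cv2.imwrite("pics/w1.png",p["pixels"])
marks(("wrist","wrist","top","side"),"carton_inlay blank_carton flap_left_edge flap_right_edge".split())
m=trace(p,"blank_carton")
if m:
    c=np.argwhere(m[0]["pixels"])[:,::-1].astype(np.float32); r=cv2.minAreaRect(c); print(r,[plane(p,q,.055).round(1) for q in cv2.boxPoints(r)])
E
```

```text
(array([ 129.28665028, -508.85659119,  292.24846422]), array([3.14146102e+00, 4.74140025e-05, 2.48791631e-01]))
wrist carton_inlay []
wrist blank_carton []
wrist flap_left_edge []
wrist flap_right_edge []
wrist carton_inlay []
wrist blank_carton []
wrist flap_left_edge []
wrist flap_right_edge []
top carton_inlay [([509, -259, 42], 0.97), ([483, -6, 3], 0.26)]
top blank_carton [([512, -254, 44], 0.77)]
top flap_left_edge [([524, -209, 133], 0.7), ([502, 272, 35], 0.2)]
top flap_right_edge [([501, -318, 134], 0.6), ([755, -170, -1], 0.29)]
side carton_inlay [([514, -264, 44], 0.69)]
side blank_carton []
side flap_left_edge [([521, -212, 127], 0.78), ([513, 287, 13], 0.64)]
side flap_right_edge [([503, -313, 127], 0.92)]Traceback (most recent call last):
  File "<stdin>", line 4, in <module>
ValueError: only the last four pictures can be asked about
```

View pics/w1.png

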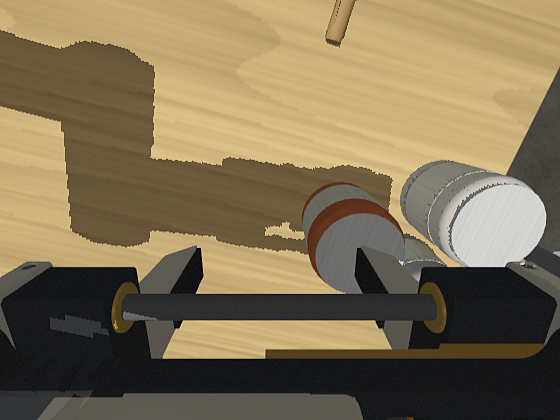

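The wrist picture shows the start area: two cans at (350,235) and (475,215), on the +y side of the tool, and the brush end at (340,20). My planned path leads away from the cans. I'm retrying the refused call with full rows.

Request:
arm_command([
  {"x": 431, "y": -145, "z": -8, "rx": 0, "ry": 0, "rz": 24.2},
  {"x": 431, "y": -145, "z": -8, "rx": 0, "ry": 0, "rz": 24.2},
  {"x": 431, "y": -145, "z": -8, "rx": 0, "ry": 0, "rz": 24.2},
  {"x": 431, "y": -145, "z": -8, "rx": 0, "ry": 0, "rz": 24.2},
  {"x": 431, "y": -145, "z": -8, "rx": 0, "ry": 0, "rz": 24.2},
  {"x": 431, "y": -145, "z": -8, "rx": 0, "ry": 0, "rz": 24.2},
  {"x": 431, "y": -145, "z": -8, "rx": 0, "ry": 0, "rz": 24.2},
  {"x": 431, "y": -145, "z": -8, "rx": 0, "ry": 0, "rz": 24.2},
  {"x": 431, "y": -145, "z": -8, "rx": 0, "ry": 0, "rz": 24.2},
  {"x": 431, "y": -145, "z": -8, "rx": 0, "ry": 0, "rz": 24.2},
  {"x": 431, "y": -145, "z": -8, "rx": 0, "ry": 0, "rz": 24.2},
  {"x": 431, "y": -145, "z": -8, "rx": 0, "ry": 0, "rz": 24.2},
], hand=50, squeeze=20)

```text
time: 4.35
tool_pos: [0.5111, -0.2621, 0.2999]
tool_rot: [3.141, 0.001, -0.173]
contact_force: [0.2, -0.5, -0.0]
opening: 0.0499
grip_force: 0.0
```

```bash
python3 - <<'E'
from h import *
p=read_camera("wrist"); cv2.imwrite("pics/w2.png",p["pixels"])
m=trace(p,"blank_carton")
for q in m[:1]:
    c=np.argwhere(q["pixels"])[:,::-1].astype(np.float32); r=cv2.minAreaRect(c); print(r,[plane(p,u,.055).round(1).tolist() for u in cv2.boxPoints(r)])
marks(("wrist","wrist","wrist"),"carton_inlay blank_carton flap_left_edge flap_right_edge".split())
E
```

```text
((269.4999694824219, 186.0), (123.99998474121094, 56.99999237060547), 90.0) [[589.4, -233.8, 55.0], [578.7, -295.6, 55.0], [430.4, -272.9, 55.0], [442.7, -202.2, 55.0]]
wrist carton_inlay []
wrist blank_carton [([510, -252, 44], 0.56)]
wrist flap_left_edge [([517, -213, 131], 0.75)]
wrist flap_right_edge [([504, -319, 128], 0.63)]
wrist carton_inlay []
wrist blank_carton [([505, -252, 44], 0.78), ([516, -211, 128], 0.58)]
wrist flap_left_edge [([516, -211, 130], 0.82)]
wrist flap_right_edge [([480, -8, -3], 0.36)]
wrist carton_inlay [([507, -250, 44], 0.71)]
wrist blank_carton [([508, -254, 47], 0.91), ([707, 2, -2], 0.37)]
wrist flap_left_edge [([518, -213, 130], 0.89), ([712, 1, -4], 0.18)]
wrist flap_right_edge [([503, -316, 127], 0.68), ([709, 4, -3], 0.2)]
```

View pics/w2.png

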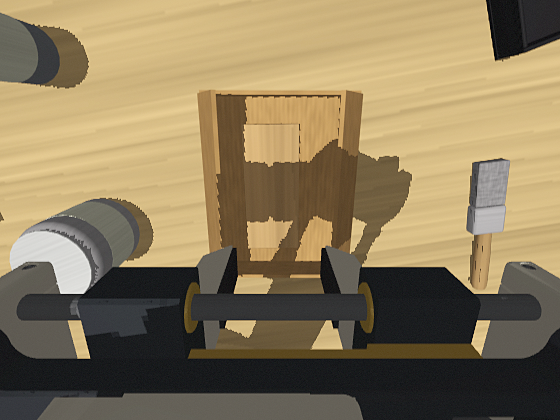

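The wrist picture shows the carton at (280,185), with both flaps ajar at (208,180) and (350,180). The plain oak blank lies inside at (272,186), slightly towards the left wall. It has the blank's 150x64 size and isn't orange or yellow, so it is the one meant.

Next I'll push both flaps outward from inside, with the fingertips at z≈97 mm.

Request:
arm_command([
  {"x": 0, "y": 0, "z": 45, "rx": 0, "ry": 0, "rz": 0},
  {"x": 0, "y": 0, "z": 90, "rx": 0, "ry": 0, "rz": 0},
  {"x": 0, "y": 0, "z": 137, "rx": 0, "ry": 0, "rz": 0},
  {"x": 0, "y": 0, "z": 137, "rx": 0, "ry": 0, "rz": 0},
  {"x": 0, "y": -15, "z": 137, "rx": 0, "ry": 0, "rz": 0},
  {"x": 0, "y": -28, "z": 137, "rx": 0, "ry": 0, "rz": 0},
  {"x": 0, "y": -40, "z": 137, "rx": 0, "ry": 0, "rz": 0},
  {"x": 0, "y": -52, "z": 137, "rx": 0, "ry": 0, "rz": 0},
  {"x": 0, "y": -64, "z": 137, "rx": 0, "ry": 0, "rz": 0},
  {"x": 0, "y": -64, "z": 137, "rx": 0, "ry": 0, "rz": 0},
], hand=40, squeeze=20)

```text
time: 6.2
tool_pos: [0.5228, -0.1973, 0.1638]
tool_rot: [-3.141, -0.001, -0.172]
contact_force: [0.4, -0.4, 0.2]
opening: 0.0398
grip_force: 0.0
```

Request:
arm_command([
  {"x": 0, "y": 30, "z": 0, "rx": 0, "ry": 0, "rz": 0},
  {"x": 0, "y": 64, "z": 0, "rx": 0, "ry": 0, "rz": 0},
  {"x": 0, "y": 79, "z": 0, "rx": 0, "ry": 0, "rz": 0},
  {"x": 0, "y": 92, "z": 0, "rx": 0, "ry": 0, "rz": 0},
  {"x": 0, "y": 104, "z": 0, "rx": 0, "ry": 0, "rz": 0},
  {"x": 0, "y": 116, "z": 0, "rx": 0, "ry": 0, "rz": 0},
  {"x": 0, "y": 128, "z": 0, "rx": 0, "ry": 0, "rz": 0},
  {"x": 0, "y": 128, "z": 0, "rx": 0, "ry": 0, "rz": 0},
], hand=40, squeeze=20)

```text
time: 7.0
tool_pos: [0.5001, -0.3266, 0.1632]
tool_rot: [3.141, -0.0, -0.175]
contact_force: [0.2, -0.1, -0.4]
opening: 0.0397
grip_force: 0.0
```

```bash
python3 - <<'E'
from h import *
print(tool())
marks(("top","side"),"flap_left_edge flap_right_edge carton_inlay".split())
go(509,-254,200,-10)
E
```

```text
(array([ 500.08601846, -326.57002427,  163.17466117]), array([ 3.14094931e+00, -3.14233922e-04, -1.74622625e-01]))
top flap_left_edge [([533, -150, 128], 0.77)]
top flap_right_edge []
top carton_inlay [([510, -261, 41], 0.85), ([508, -256, 47], 0.7), ([760, 215, 0], 0.34)]
side flap_left_edge [([529, -153, 117], 0.78)]
side flap_right_edge [([494, -376, 117], 0.58)]
side carton_inlay [([514, -268, 45], 0.59), ([324, 344, -1], 0.49)]
xyz [ -3.7 -71.3 -36.7] r [ 0.   -0.    0.09] t 7.4
```

Both flaps are at about 2.3 rad. I'll push each a bit further.

Request:
arm_command([
  {"x": 0, "y": 8, "z": 2, "rx": 0, "ry": 0, "rz": 0},
  {"x": 0, "y": 15, "z": 4, "rx": 0, "ry": 0, "rz": 0},
  {"x": 0, "y": 15, "z": 4, "rx": 0, "ry": 0, "rz": 0},
  {"x": 0, "y": -30, "z": 0, "rx": 0, "ry": 0, "rz": 0},
  {"x": 0, "y": -75, "z": 0, "rx": 0, "ry": 0, "rz": 0},
  {"x": 0, "y": -115, "z": 0, "rx": 0, "ry": 0, "rz": 0},
  {"x": 0, "y": -131, "z": 0, "rx": 0, "ry": 0, "rz": 0},
  {"x": 0, "y": -140, "z": 3, "rx": 0, "ry": 0, "rz": 0},
  {"x": 0, "y": -148, "z": 5, "rx": 0, "ry": 0, "rz": 0},
  {"x": 0, "y": -148, "z": 5, "rx": 0, "ry": 0, "rz": 0},
  {"x": -4, "y": -110, "z": -30, "rx": 0, "ry": 0, "rz": 0},
  {"x": -4, "y": -71, "z": -37, "rx": 0, "ry": 0, "rz": 0},
  {"x": -4, "y": -71, "z": -37, "rx": 0, "ry": 0, "rz": 0},
], hand=40, squeeze=20)

```text
time: 8.7
tool_pos: [0.5083, -0.2607, 0.2018]
tool_rot: [3.138, -0.004, -0.179]
contact_force: [0.2, 0.4, -2.1]
opening: 0.0401
grip_force: 0.0
```

```bash
python3 - <<'E'
from h import *
print(tool())
marks(("top","side"),"flap_left_edge flap_right_edge blank_carton".split())
p=read_camera("wrist"); print([(d['point'].__class__, np.round(np.array(d['point']),3),d['confidence']) for d in mark_of(p,"blank_carton")])
cv2.imwrite("pics/w3.png",p["pixels"])
go(509,-254,110,-10)
E
```

```text
(array([ 508.28003207, -260.72077079,  201.84876567]), array([ 3.13772491, -0.00441592, -0.17919764]))
top flap_left_edge []
top flap_right_edge [([487, -391, 112], 0.61), ([393, -533, 0], 0.55)]
top blank_carton []
side flap_left_edge [([531, -142, 103], 0.71)]
side flap_right_edge [([516, -262, 43], 0.72), ([490, -387, 103], 0.56)]
side blank_carton [([509, -252, 44], 0.96)]
[(<class 'list'>, array([ 0.509, -0.253,  0.045]), 0.92)]
xyz [ 0.3  0.  90. ] r [-0.01  0.02  0.12] t 9.2
```

View pics/w3.png

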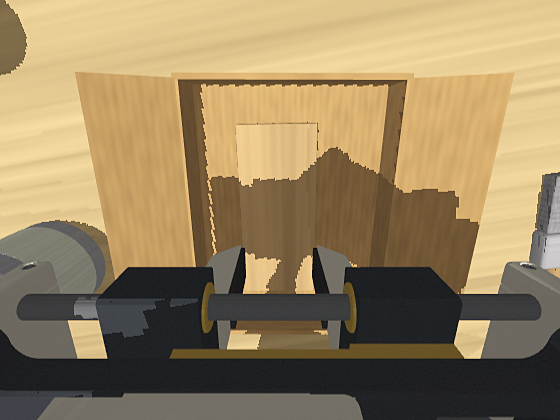

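The wrist picture shows both flaps folded out, at (135,180) and (450,180), with the edges at z≈105, which makes about 2.6 rad. The blank is clear at (278,195) and lies square between the fingers. Next I'll grasp it.

Request:
arm_command([
  {"x": 0, "y": 0, "z": 0, "rx": 0, "ry": 0, "rz": 0},
  {"x": 0, "y": 0, "z": 30, "rx": 0, "ry": 0, "rz": 0},
  {"x": 0, "y": 0, "z": 60, "rx": 0, "ry": 0, "rz": 0},
  {"x": 0, "y": 0, "z": 80, "rx": 0, "ry": 0, "rz": 0},
  {"x": 0, "y": 0, "z": 88, "rx": 0, "ry": 0, "rz": 0},
  {"x": 0, "y": 0, "z": 88, "rx": 0, "ry": 0, "rz": 0},
  {"x": 0, "y": 0, "z": 88, "rx": 0, "ry": 0, "rz": 0},
], hand=82, squeeze=15)

```text
time: 9.9
tool_pos: [0.509, -0.2547, 0.1128]
tool_rot: [3.141, -0.001, -0.173]
contact_force: [-0.5, -0.2, 0.5]
opening: 0.0813
grip_force: 0.0
```

Request:
arm_command([
  {"x": 0, "y": 0, "z": 0, "rx": 0, "ry": 0, "rz": 0},
  {"x": 0, "y": 0, "z": 0, "rx": 0, "ry": 0, "rz": 0},
  {"x": 0, "y": 0, "z": 0, "rx": 0, "ry": 0, "rz": 0},
  {"x": 0, "y": 0, "z": 0, "rx": 0, "ry": 0, "rz": 0},
  {"x": 0, "y": 0, "z": 0, "rx": 0, "ry": 0, "rz": 0},
], hand=55, squeeze=20)

```text
time: 10.4
tool_pos: [0.5087, -0.2546, 0.1126]
tool_rot: [3.141, -0.001, -0.174]
contact_force: [0.6, 0.3, 3.0]
opening: 0.0637
grip_force: 20.0
```

Request:
arm_command([
  {"x": 0, "y": 0, "z": -30, "rx": 0, "ry": 0, "rz": 0},
  {"x": 0, "y": 0, "z": -75, "rx": 0, "ry": 0, "rz": 0},
  {"x": 0, "y": 0, "z": -120, "rx": 0, "ry": 0, "rz": 0},
  {"x": 0, "y": 0, "z": -165, "rx": 0, "ry": 0, "rz": 0},
  {"x": 0, "y": 0, "z": -187, "rx": 0, "ry": 0, "rz": 0},
  {"x": -97, "y": -528, "z": -187, "rx": 0, "ry": 0, "rz": -10},
  {"x": -97, "y": -528, "z": -187, "rx": 0, "ry": 0, "rz": -10},
  {"x": -97, "y": -528, "z": -187, "rx": 0, "ry": 0, "rz": -10},
  {"x": -97, "y": -528, "z": -187, "rx": 0, "ry": 0, "rz": -10},
  {"x": -97, "y": -528, "z": -187, "rx": 0, "ry": 0, "rz": -10},
  {"x": -97, "y": -528, "z": -187, "rx": 0, "ry": 0, "rz": -10},
  {"x": -97, "y": -528, "z": -187, "rx": 0, "ry": 0, "rz": -10},
  {"x": -97, "y": -528, "z": -187, "rx": 0, "ry": 0, "rz": -10},
  {"x": -97, "y": -528, "z": -187, "rx": 0, "ry": 0, "rz": -10},
  {"x": -97, "y": -528, "z": -187, "rx": 0, "ry": 0, "rz": -10},
  {"x": -97, "y": -528, "z": -187, "rx": 0, "ry": 0, "rz": -10},
  {"x": -97, "y": -528, "z": -187, "rx": 0, "ry": 0, "rz": -10},
  {"x": -97, "y": -528, "z": -187, "rx": 0, "ry": 0, "rz": -10},
  {"x": -97, "y": -528, "z": -187, "rx": 0, "ry": 0, "rz": -10},
], hand=55, squeeze=20)

```text
time: 12.3
tool_pos: [0.5043, 0.2811, 0.2989]
tool_rot: [3.141, 0.001, 0.0]
contact_force: [0.4, 0.2, -0.3]
opening: 0.0635
grip_force: 20.0
```

```bash
python3 - <<'E'
from h import *
print(tool(),observe()['opening'])
p=read_camera("side")
c=p["pixels"][250:350,220:370]; cv2.imwrite("pics/s1.png",cv2.resize(c,(750,500),interpolation=cv2.INTER_CUBIC))
n="jig_seat end_stop side_stops blank_low blank_mid blank_high sanding_block".split()
for q in n: print(q,[(np.round(np.array(d['point'])*1000).tolist(),round(d['confidence'],2)) for d in mark_of(p,q)[:3]])
marks(("side","side"),n)
s=np.array([[510,290,55],[435,258,15],[585,258,15],[435,322,15],[585,322,15]])/1e3
print(((pix(p,s)-[220,250])*5).round())
go(504,280,114,0)
E
```

```text
(array([504.28477712, 281.13001378, 298.89390584]), array([3.14069666e+00, 6.13295723e-04, 7.56424497e-05])) 0.06346589147495968
jig_seat [([512.0, 291.0, 17.0], 0.72)]
end_stop [([590.0, 289.0, 17.0], 0.78), ([323.0, 341.0, 0.0], 0.63)]
side_stops [([516.0, 323.0, 10.0], 0.8), ([768.0, 217.0, -1.0], 0.54)]
blank_low [([563.0, 528.0, 2.0], 0.75), ([734.0, 419.0, -2.0], 0.69), ([487.0, 272.0, 16.0], 0.6)]
blank_mid [([482.0, 274.0, 24.0], 0.83)]
blank_high [([505.0, 270.0, 33.0], 0.67)]
sanding_block [([556.0, 159.0, 5.0], 0.48)]
side jig_seat [([511, 288, 13], 0.55)]
side end_stop [([588, 289, 17], 0.74)]
side side_stops [([513, 323, 13], 0.86)]
side blank_low [([735, 417, -3], 0.93), ([562, 532, 3], 0.62), ([487, 269, 18], 0.43)]
side blank_mid [([482, 273, 26], 0.64), ([556, 162, 5], 0.36)]
side blank_high [([502, 273, 32], 0.83)]
side sanding_block [([556, 160, 3], 0.6)]
side jig_seat [([516, 291, 14], 0.76), ([478, -10, -1], 0.45)]
side end_stop [([592, 291, 20], 0.77), ([386, 523, 1], 0.52)]
side side_stops [([512, 322, 12], 0.9)]
side blank_low [([565, 532, 6], 0.67), ([487, 271, 16], 0.66), ([734, 416, 1], 0.61)]
side blank_mid [([482, 268, 24], 0.52)]
side blank_high [([504, 273, 34], 0.87), ([511, 322, 11], 0.27)]
side sanding_block [([554, 160, 6], 0.77)]
[[344. 230.]
 [486. 219.]
 [202. 215.]
 [492. 329.]
 [196. 324.]]
xyz [ -0.2   2.2 185.2] r [0.01 0.   0.06] t 13.5
```

View pics/s1.png

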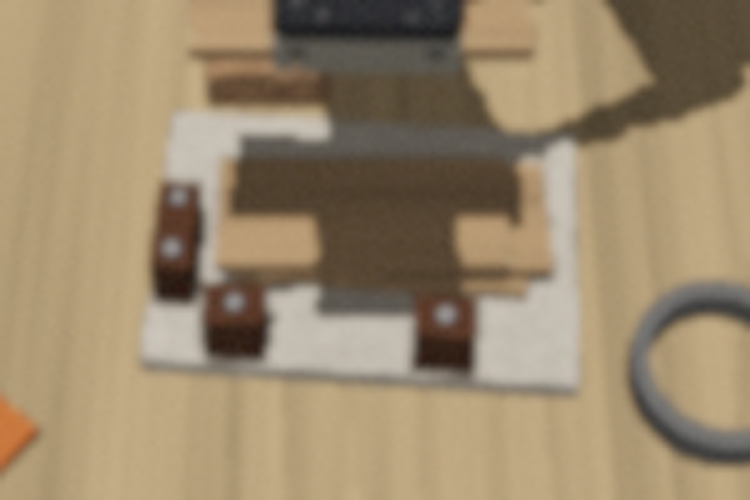

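The crop shows the jig base with corners at about (178,112), (575,140), (578,388) and (143,365). The end stop is on the left at (175,240) and the side stops are at (235,320) and (445,335). The stack is clear of the stops. The held blank is at the top. The jig looks slightly yawed, so I'll fit it.

```bash
python3 - <<'E'
from h import *
p=read_camera("side")
C=np.array([plane(p,np.array(u)/5+[220,250],.015)[:2] for u in [(178,112),(575,140),(578,388),(143,365)]]); print(C.round(1))
M=np.array([[110,-75],[-110,-75],[-110,75],[110,75]],float)
r,_=R.align_vectors(np.c_[C-C.mean(0),[0]*4],np.c_[M,[0]*4]); yaw=r.as_euler('xyz')[2]
print(C.mean(0),np.degrees(yaw), C.mean(0)+r.as_matrix()[:2,:2]@[10,20])
# stop-block tops centres at z .055
for n,u in dict(end=(174,220),s1=(235,303),s2=(446,313)).items(): print(n,plane(p,np.array(u)/5+[220,250],.055).round(1))
for u in [(218,265),(550,270)]: print('stack +y',plane(p,np.array(u)/5+[220,250],.045).round(1))
E
```

```text
[[601.7 193. ]
 [384.9 208.1]
 [393.7 353.9]
 [610.2 345.1]]
[497.6264847 275.0038297] -3.2050859848305797 [508.72904542 294.41344447]
end [596.1 285.8  55. ]
s1 [563.4 332.2  55. ]
s2 [460.2 335.9  55. ]
stack +y [573.3 305.4  45. ]
stack +y [406.9 305.5  45. ]
```

Request:
arm_command([
  {"x": 0, "y": -3, "z": 45, "rx": 0, "ry": 0, "rz": 2.5},
  {"x": 0, "y": -3, "z": 90, "rx": 0, "ry": 0, "rz": 2.5},
  {"x": 0, "y": -3, "z": 135, "rx": 0, "ry": 0, "rz": 2.5},
  {"x": 0, "y": -3, "z": 165, "rx": 0, "ry": 0, "rz": 2.5},
  {"x": 0, "y": -3, "z": 178, "rx": 0, "ry": 0, "rz": 2.5},
  {"x": 0, "y": -3, "z": 185, "rx": 0, "ry": 0, "rz": 2.5},
  {"x": 0, "y": -3, "z": 185, "rx": 0, "ry": 0, "rz": 2.5},
  {"x": 0, "y": -3, "z": 185, "rx": 0, "ry": 0, "rz": 2.5},
], hand=55, squeeze=20)

```text
time: 14.35
tool_pos: [0.5052, 0.2856, 0.1158]
tool_rot: [-3.14, -0.003, -0.043]
contact_force: [-0.3, -1.1, -1.3]
opening: 0.0638
grip_force: 20.0
```

Request:
arm_command([
  {"x": 0, "y": 0, "z": 0, "rx": 0, "ry": 0, "rz": 0},
  {"x": 0, "y": 0, "z": 0, "rx": 0, "ry": 0, "rz": 0},
  {"x": 0, "y": 0, "z": 0, "rx": 0, "ry": 0, "rz": 0},
  {"x": 0, "y": 0, "z": -20, "rx": 0, "ry": 0, "rz": 0},
  {"x": 0, "y": 0, "z": -65, "rx": 0, "ry": 0, "rz": 0},
  {"x": 0, "y": 0, "z": -70, "rx": 0, "ry": 0, "rz": 0},
  {"x": 0, "y": 0, "z": -70, "rx": 0, "ry": 0, "rz": 0},
], hand=76, squeeze=20)

```text
time: 15.05
tool_pos: [0.505, 0.2855, 0.1861]
tool_rot: [-3.14, -0.004, -0.043]
contact_force: [0.7, -0.5, -0.6]
opening: 0.0759
grip_force: 0.0
```

```bash
python3 - <<'E'
from h import *
print(tool())
p=read_camera("side")
for q in "blank_low blank_mid blank_high blank_carton".split(): print(q,[(np.round(np.array(d['point'])*1000).tolist(),round(d['confidence'],2)) for d in mark_of(p,q)[:3]])
go(511,215,185,87.5)
E
```

```text
(array([504.98132853, 285.50781127, 186.10058332]), array([-3.13998119, -0.00381385, -0.0426973 ]))
blank_low [([732.0, 416.0, 2.0], 0.88), ([562.0, 532.0, 3.0], 0.77)]
blank_mid []
blank_high []
blank_carton [([506.0, 290.0, 43.0], 0.96)]
xyz [10.3 69.6 -2.1] r [-5.000e-02  1.600e-01 -8.995e+01] t 15.3
```

Request:
arm_command([
  {"x": 10, "y": 70, "z": -2, "rx": 0, "ry": 0.2, "rz": -90},
  {"x": 10, "y": 70, "z": -2, "rx": 0, "ry": 0.2, "rz": -90},
  {"x": 10, "y": 70, "z": -2, "rx": 0, "ry": 0.2, "rz": -90},
  {"x": 10, "y": 70, "z": -2, "rx": 0, "ry": 0.2, "rz": -90},
  {"x": 10, "y": 70, "z": -2, "rx": 0, "ry": 0.2, "rz": -90},
  {"x": 10, "y": 70, "z": -2, "rx": 0, "ry": 0.2, "rz": -90},
  {"x": 10, "y": 70, "z": -2, "rx": 0, "ry": 0.2, "rz": -90},
  {"x": 10, "y": 70, "z": -2, "rx": 0, "ry": 0.2, "rz": -90},
  {"x": 10, "y": 70, "z": -2, "rx": 0, "ry": 0.2, "rz": -90},
  {"x": 10, "y": 70, "z": -2, "rx": 0, "ry": 0.2, "rz": -90},
  {"x": 10, "y": 70, "z": -2, "rx": 0, "ry": 0.2, "rz": -90},
  {"x": 10, "y": 70, "z": -2, "rx": 0, "ry": 0.2, "rz": -90},
], hand=90, squeeze=20)

```text
time: 16.5
tool_pos: [0.5109, 0.2147, 0.1853]
tool_rot: [3.141, -0.002, 1.529]
contact_force: [-0.1, 0.3, -0.5]
opening: 0.09
grip_force: 0.0
```

```bash
python3 - <<'E'
from h import *
print(tool())
go(511,215,84.5,87.5)
p=read_camera("wrist"); cv2.imwrite("pics/w4.png",p["pixels"])
marks(("side","side"),"jig_seat end_stop side_stops".split())
E
```

```text
(array([510.9410852 , 214.73926923, 185.26499141]), array([ 3.14097025e+00, -1.59125755e-03,  1.52871210e+00]))
xyz [ 1.000e-01 -0.000e+00  1.008e+02] r [ 0.04 -0.09  0.09] t 16.5
side jig_seat [([514, 290, 17], 0.82)]
side end_stop [([590, 286, 17], 0.7)]
side side_stops [([509, 323, 11], 0.88)]
side jig_seat [([513, 288, 17], 0.8)]
side end_stop [([589, 291, 17], 0.95)]
side side_stops [([511, 324, 10], 0.87)]
```

View pics/w4.png

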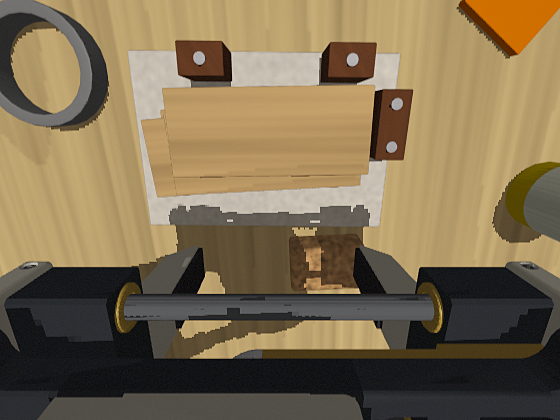

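The wrist picture shows the carton blank on top at (268,132), the end stop at right (392,125) and the side stops at (203,60) and (348,62). The lower blanks stick out left at (150,130) and below at (175,195). I'll check the lower edges before descending.

```bash
python3 - <<'E'
from h import *
p=read_camera("wrist")
for u,z in [((157,196),.025),((157,196),.015),((176,195),.035),((361,185),.045),((142,121),.025),((165,178),.055),((369,176),.055),((374,86),.055),((163,89),.055),((149,225),.015),((378,226),.015),((375,90),.055),((231,80),.055),((320,82),.055)]: print(u,z,plane(p,u,z)[:2].round(1))
E
```

```text
(157, 196) 0.025 [403.8 234.3]
(157, 196) 0.015 [399.4 231.7]
(176, 195) 0.035 [424.5 237.1]
(361, 185) 0.045 [579.5 241.5]
(142, 121) 0.025 [402.3 298.5]
(165, 178) 0.055 [425.5 256.1]
(369, 176) 0.055 [582.5 250.8]
(374, 86) 0.055 [582.7 315. ]
(163, 89) 0.055 [434.4 319.4]
(149, 225) 0.015 [386.9 203.5]
(378, 226) 0.015 [605.9 192.9]
(375, 90) 0.055 [583.6 312.4]
(231, 80) 0.055 [482.7 323.2]
(320, 82) 0.055 [544.8 319.3]
```

Request:
arm_command([
  {"x": -5, "y": 0, "z": 40, "rx": 0, "ry": 0, "rz": 0.7},
  {"x": -5, "y": 0, "z": 80, "rx": 0, "ry": 0, "rz": 0.7},
  {"x": -5, "y": 0, "z": 97, "rx": 0, "ry": 0, "rz": 0.7},
  {"x": -5, "y": 0, "z": 100, "rx": 0, "ry": 0, "rz": 0.7},
  {"x": -5, "y": 0, "z": 100, "rx": 0, "ry": 0, "rz": 0.7},
  {"x": 3, "y": 0, "z": 100, "rx": 0, "ry": 0, "rz": 0.7},
  {"x": 8, "y": 0, "z": 100, "rx": 0, "ry": 0, "rz": 0.7},
  {"x": 13, "y": 0, "z": 100, "rx": 0, "ry": 0, "rz": 0.7},
  {"x": 18, "y": 0, "z": 100, "rx": 0, "ry": 0, "rz": 0.7},
  {"x": 22, "y": 0, "z": 100, "rx": 0, "ry": 0, "rz": 0.7},
  {"x": 26, "y": 0, "z": 100, "rx": 0, "ry": 0, "rz": 0.7},
  {"x": 29, "y": 0, "z": 100, "rx": 0, "ry": 0, "rz": 0.7},
  {"x": 29, "y": 0, "z": 100, "rx": 0, "ry": 0, "rz": 0.7},
], hand=90, squeeze=20)

```text
time: 18.3
tool_pos: [0.5126, 0.2444, 0.0862]
tool_rot: [3.14, -0.002, 1.516]
contact_force: [-0.2, -1.4, 1.2]
opening: 0.0901
grip_force: 0.8
```

Request:
arm_command([
  {"x": 1, "y": 0, "z": 0, "rx": 0, "ry": 0, "rz": 0},
  {"x": 2, "y": 0, "z": 0, "rx": 0, "ry": 0, "rz": 0},
  {"x": 3, "y": 0, "z": 0, "rx": 0, "ry": 0, "rz": 0},
  {"x": 3, "y": 0, "z": 0, "rx": 0, "ry": 0, "rz": 0},
], hand=90, squeeze=20)

```text
time: 18.7
tool_pos: [0.5127, 0.247, 0.0861]
tool_rot: [3.14, -0.002, 1.516]
contact_force: [-1.2, -4.2, 2.1]
opening: 0.0897
grip_force: 2.1
```

Request:
arm_command([
  {"x": 1, "y": 0, "z": 0, "rx": 0, "ry": 0, "rz": 0},
  {"x": 2, "y": 0, "z": 0, "rx": 0, "ry": 0, "rz": 0},
  {"x": 2, "y": 0, "z": 0, "rx": 0, "ry": 0, "rz": 0},
], hand=90, squeeze=20)

```text
time: 19.0
tool_pos: [0.5129, 0.2484, 0.0861]
tool_rot: [3.14, -0.001, 1.516]
contact_force: [-1.0, -7.7, 4.5]
opening: 0.0902
grip_force: 3.8
```

Request:
arm_command([
  {"x": 1, "y": 0, "z": 0, "rx": 0, "ry": 0, "rz": 0},
  {"x": 2, "y": 0, "z": 0, "rx": 0, "ry": 0, "rz": 0},
  {"x": 2, "y": 0, "z": 0, "rx": 0, "ry": 0, "rz": 0},
], hand=90, squeeze=20)

```text
time: 19.3
tool_pos: [0.5129, 0.2487, 0.0862]
tool_rot: [3.141, 0.002, 1.517]
contact_force: [-0.5, -16.7, 5.1]
opening: 0.0901
grip_force: 8.3
```

```bash
python3 - <<'E'
from h import *
print(tool(),observe()['contact_force'])
p=read_camera("wrist"); cv2.imwrite("pics/w5.png",p["pixels"])
E
```

```text
(array([512.93301731, 248.74109784,  86.17221676]), array([3.14058610e+00, 2.14354772e-03, 1.51733109e+00])) [ -0.54631794 -16.65404359   5.05639502]
```

View pics/w5.png

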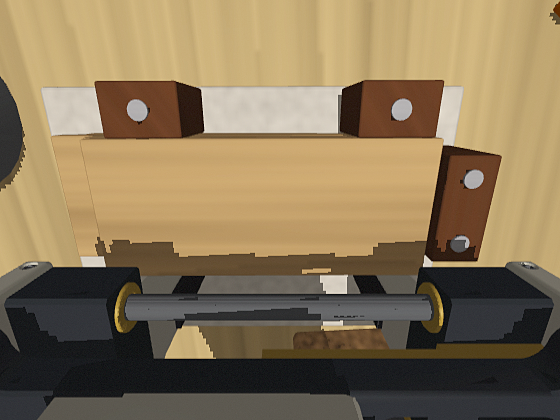

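The picture shows the stack's far edge flush along both side stops (row ~136). The force rose to 17 N with no further motion, so contact is firm. The lower blanks still stick out left at (70,190). Next I'll push from the -x end.

Request:
arm_command([
  {"x": -18, "y": 0, "z": 0, "rx": 0, "ry": 0, "rz": 0},
  {"x": -18, "y": 0, "z": -45, "rx": 0, "ry": 0, "rz": 0},
  {"x": -18, "y": 0, "z": -90, "rx": 0, "ry": 0, "rz": 0},
  {"x": -18, "y": 0, "z": -120, "rx": 0, "ry": 0, "rz": 0},
  {"x": 38, "y": -127, "z": -120, "rx": 0, "ry": 0, "rz": 90},
  {"x": 38, "y": -127, "z": -120, "rx": 0, "ry": 0, "rz": 90},
  {"x": 38, "y": -127, "z": -120, "rx": 0, "ry": 0, "rz": 90},
  {"x": 38, "y": -127, "z": -120, "rx": 0, "ry": 0, "rz": 90},
  {"x": 38, "y": -127, "z": -120, "rx": 0, "ry": 0, "rz": 90},
  {"x": 38, "y": -127, "z": -120, "rx": 0, "ry": 0, "rz": 90},
  {"x": 38, "y": -127, "z": -120, "rx": 0, "ry": 0, "rz": 90},
  {"x": 38, "y": -127, "z": -120, "rx": 0, "ry": 0, "rz": 90},
  {"x": 38, "y": -127, "z": -120, "rx": 0, "ry": 0, "rz": 90},
  {"x": 38, "y": -127, "z": -120, "rx": 0, "ry": 0, "rz": 90},
  {"x": 38, "y": -127, "z": -120, "rx": 0, "ry": 0, "rz": 90},
  {"x": 38, "y": -127, "z": -120, "rx": 0, "ry": 0, "rz": 90},
  {"x": 38, "y": -127, "z": -120, "rx": 0, "ry": 0, "rz": 90},
], hand=90, squeeze=20)

```text
time: 21.05
tool_pos: [0.3881, 0.2962, 0.2061]
tool_rot: [-3.139, -0.002, -0.053]
contact_force: [1.0, -0.3, -0.1]
opening: 0.0901
grip_force: 0.0
```

```bash
python3 - <<'E'
from h import *
print(tool())
go(388,297,86,-3.1)
p=read_camera("wrist"); cv2.imwrite("pics/w6.png",p["pixels"])
marks(("side",),["tape_roll","end_stop","jig_seat"])
E
```

```text
(array([388.07672124, 296.17550862, 206.07659252]), array([-3.13851581e+00, -2.44184153e-03, -5.26586448e-02]))
xyz [ -0.4  -0.4 120.1] r [-0.18 -0.14  0.08] t 21.05
side tape_roll [([321, 342, 1], 0.65)]
side end_stop [([587, 288, 18], 0.68)]
side jig_seat [([516, 289, 13], 0.7)]
```

View pics/w6.png

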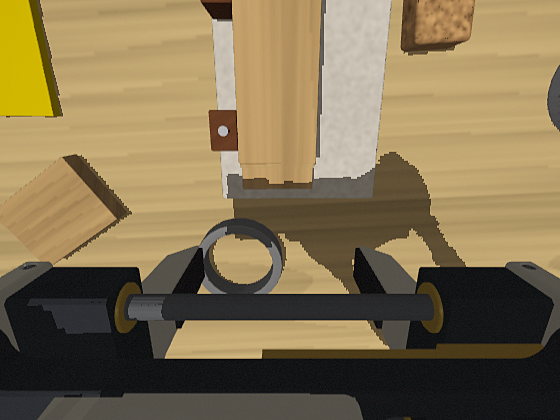

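The stack's -x end is at (277,188), centred on the tool, and the tape roll is at (242,258). I'll descend at x≈381, with the fingers nearly closed, between the tape and the stack.

Request:
arm_command([
  {"x": -7, "y": -1, "z": 0, "rx": -0.2, "ry": -0.1, "rz": 0},
  {"x": -7, "y": -1, "z": 20, "rx": -0.2, "ry": -0.1, "rz": 0},
  {"x": -7, "y": -1, "z": 40, "rx": -0.2, "ry": -0.1, "rz": 0},
  {"x": -7, "y": -1, "z": 60, "rx": -0.2, "ry": -0.1, "rz": 0},
  {"x": -7, "y": -1, "z": 90, "rx": -0.2, "ry": -0.1, "rz": 0},
  {"x": -7, "y": -1, "z": 115, "rx": -0.2, "ry": -0.1, "rz": 0},
  {"x": -7, "y": -1, "z": 120, "rx": -0.2, "ry": -0.1, "rz": 0},
  {"x": -7, "y": -1, "z": 120, "rx": -0.2, "ry": -0.1, "rz": 0},
], hand=12, squeeze=20)

```text
time: 22.1
tool_pos: [0.381, 0.2973, 0.0857]
tool_rot: [3.139, 0.001, -0.055]
contact_force: [-0.3, 0.7, -0.0]
opening: 0.0305
grip_force: 0.0
```

Request:
arm_command([
  {"x": 8, "y": 0, "z": 0, "rx": 0, "ry": 0, "rz": 0},
  {"x": 13, "y": 0, "z": 0, "rx": 0, "ry": 0, "rz": 0},
  {"x": 18, "y": 0, "z": 0, "rx": 0, "ry": 0, "rz": 0},
  {"x": 23, "y": 0, "z": 0, "rx": 0, "ry": 0, "rz": 0},
  {"x": 27, "y": 0, "z": 0, "rx": 0, "ry": 0, "rz": 0},
  {"x": 31, "y": 0, "z": 0, "rx": 0, "ry": 0, "rz": 0},
  {"x": 35, "y": 0, "z": 0, "rx": 0, "ry": 0, "rz": 0},
  {"x": 38, "y": 0, "z": 0, "rx": 0, "ry": 0, "rz": 0},
  {"x": 40, "y": 0, "z": 0, "rx": 0, "ry": 0, "rz": 0},
  {"x": 40, "y": 0, "z": 0, "rx": 0, "ry": 0, "rz": 0},
], hand=12, squeeze=20)

```text
time: 23.1
tool_pos: [0.4218, 0.2951, 0.086]
tool_rot: [3.14, -0.001, -0.055]
contact_force: [-2.7, -0.4, 1.6]
opening: 0.012
grip_force: 1.2
```

Request:
arm_command([
  {"x": 1, "y": 0, "z": 0, "rx": 0, "ry": 0, "rz": 0},
  {"x": 2, "y": 0, "z": 0, "rx": 0, "ry": 0, "rz": 0},
  {"x": 3, "y": 0, "z": 0, "rx": 0, "ry": 0, "rz": 0},
  {"x": 3, "y": 0, "z": 0, "rx": 0, "ry": 0, "rz": 0},
], hand=12, squeeze=20)

```text
time: 23.5
tool_pos: [0.4246, 0.295, 0.086]
tool_rot: [3.14, -0.001, -0.055]
contact_force: [-2.7, -0.4, 0.4]
opening: 0.012
grip_force: 1.3
```

Request:
arm_command([
  {"x": 1, "y": 0, "z": 0, "rx": 0, "ry": 0, "rz": 0},
  {"x": 2, "y": 0, "z": 0, "rx": 0, "ry": 0, "rz": 0},
  {"x": 2, "y": 0, "z": 0, "rx": 0, "ry": 0, "rz": 0},
], hand=12, squeeze=20)

```text
time: 23.8
tool_pos: [0.4257, 0.2949, 0.086]
tool_rot: [3.14, 0.001, -0.055]
contact_force: [-6.9, 1.7, 3.3]
opening: 0.0115
grip_force: 3.2
```

Request:
arm_command([
  {"x": 1, "y": 0, "z": 0, "rx": 0, "ry": 0, "rz": 0},
  {"x": 2, "y": 0, "z": 0, "rx": 0, "ry": 0, "rz": 0},
  {"x": 2, "y": 0, "z": 0, "rx": 0, "ry": 0, "rz": 0},
], hand=12, squeeze=20)

```text
time: 24.1
tool_pos: [0.4259, 0.2949, 0.086]
tool_rot: [3.139, 0.005, -0.054]
contact_force: [-13.4, 2.8, 8.5]
opening: 0.0121
grip_force: 6.9
```

The stack is firm against the end stop too. I'll give a second light push against the side stops to true it, then check.

Request:
arm_command([
  {"x": -20, "y": 0, "z": 0, "rx": 0, "ry": 0, "rz": 0},
  {"x": -20, "y": 0, "z": -45, "rx": 0, "ry": 0, "rz": 0},
  {"x": -20, "y": 0, "z": -90, "rx": 0, "ry": 0, "rz": 0},
  {"x": -20, "y": 0, "z": -120, "rx": 0, "ry": 0, "rz": 0},
  {"x": 87, "y": 62, "z": -120, "rx": 0, "ry": 0, "rz": -90},
  {"x": 87, "y": 62, "z": -120, "rx": 0, "ry": 0, "rz": -90},
  {"x": 87, "y": 62, "z": -120, "rx": 0, "ry": 0, "rz": -90},
  {"x": 87, "y": 62, "z": -120, "rx": 0, "ry": 0, "rz": -90},
  {"x": 87, "y": 62, "z": -120, "rx": 0, "ry": 0, "rz": -90},
  {"x": 87, "y": 62, "z": -120, "rx": 0, "ry": 0, "rz": -90},
  {"x": 87, "y": 62, "z": -120, "rx": 0, "ry": 0, "rz": -90},
  {"x": 87, "y": 62, "z": -120, "rx": 0, "ry": 0, "rz": -90},
  {"x": 87, "y": 62, "z": -120, "rx": 0, "ry": 0, "rz": -90},
  {"x": 87, "y": 62, "z": -120, "rx": 0, "ry": 0, "rz": -90},
  {"x": 87, "y": 62, "z": -120, "rx": 0, "ry": 0, "rz": -90},
  {"x": 87, "y": 62, "z": -120, "rx": 0, "ry": 0, "rz": -90},
  {"x": 87, "y": 62, "z": -120, "rx": 0, "ry": 0, "rz": -90},
], hand=90, squeeze=20)

```text
time: 25.8
tool_pos: [0.5124, 0.2281, 0.2063]
tool_rot: [3.14, 0.001, 1.513]
contact_force: [0.8, 0.3, -0.2]
opening: 0.09
grip_force: 0.0
```

```bash
python3 - <<'E'
from h import *
print(tool())
go(512,232,86,86.9)
E
```

```text
(array([512.36752475, 228.12961008, 206.34084192]), array([3.13975037e+00, 1.10257029e-03, 1.51326175e+00]))
xyz [  4.   -0.8 120.3] r [ 0.11  0.06 -0.2 ] t 25.8
```

Request:
arm_command([
  {"x": 0, "y": 0, "z": 45, "rx": 0.1, "ry": 0, "rz": -0.2},
  {"x": 0, "y": 0, "z": 90, "rx": 0.1, "ry": 0, "rz": -0.2},
  {"x": 0, "y": 0, "z": 115, "rx": 0.1, "ry": 0, "rz": -0.2},
  {"x": 0, "y": 0, "z": 120, "rx": 0.1, "ry": 0, "rz": -0.2},
  {"x": 0, "y": 0, "z": 120, "rx": 0.1, "ry": 0, "rz": -0.2},
  {"x": 8, "y": 0, "z": 120, "rx": 0.1, "ry": 0, "rz": -0.2},
  {"x": 14, "y": 0, "z": 120, "rx": 0.1, "ry": 0, "rz": -0.2},
  {"x": 18, "y": 0, "z": 120, "rx": 0.1, "ry": 0, "rz": -0.2},
  {"x": 20, "y": 0, "z": 120, "rx": 0.1, "ry": 0, "rz": -0.2},
  {"x": 22, "y": 0, "z": 120, "rx": 0.1, "ry": 0, "rz": -0.2},
  {"x": 23, "y": 0, "z": 120, "rx": 0.1, "ry": 0, "rz": -0.2},
  {"x": 23, "y": 0, "z": 120, "rx": 0.1, "ry": 0, "rz": -0.2},
], hand=90, squeeze=20)

```text
time: 27.0
tool_pos: [0.5135, 0.2489, 0.0871]
tool_rot: [-3.141, 0.005, 1.52]
contact_force: [-0.4, -14.6, 7.7]
opening: 0.0898
grip_force: 6.8
```

Request:
arm_command([
  {"x": 1, "y": 0, "z": 0, "rx": 0, "ry": 0, "rz": 0},
  {"x": 1, "y": 0, "z": 0, "rx": 0, "ry": 0, "rz": 0},
  {"x": -20, "y": 0, "z": 0, "rx": 0, "ry": 0, "rz": 0},
  {"x": -35, "y": 0, "z": -45, "rx": 0, "ry": 0, "rz": 0},
  {"x": -35, "y": 0, "z": -90, "rx": 0, "ry": 0, "rz": 0},
  {"x": -35, "y": 0, "z": -130, "rx": 0, "ry": 0, "rz": 0},
  {"x": -35, "y": 0, "z": -130, "rx": 0, "ry": 0, "rz": 0},
  {"x": -35, "y": 0, "z": -130, "rx": 0, "ry": 0, "rz": 0},
], hand=90, squeeze=20)

```text
time: 27.8
tool_pos: [0.5116, 0.2164, 0.2171]
tool_rot: [3.141, 0.0, 1.519]
contact_force: [0.8, -0.3, -0.3]
opening: 0.0901
grip_force: 0.0
```

```bash
python3 - <<'E'
from h import *
print(tool())
p=read_camera("wrist"); c=p["pixels"][20:300,80:480]; cv2.imwrite("pics/w7.png",cv2.resize(c,(800,560),interpolation=cv2.INTER_CUBIC))
marks(("top","side"),"flap_left_edge flap_right_edge sanding_block tape_roll paint_tin glue_bottle spray_can brush screwdriver offcut blank_carton".split())
E
```

```text
(array([511.55977582, 216.44235296, 217.09809224]), array([3.14084646e+00, 4.69858836e-04, 1.51939972e+00]))
top flap_left_edge [([536, -138, 113], 0.89), ([391, -534, -2], 0.54)]
top flap_right_edge [([487, -390, 109], 0.85)]
top sanding_block [([559, 159, 4], 0.73), ([480, -6, 0], 0.49)]
top tape_roll [([388, 524, -2], 0.71), ([323, 338, 0], 0.54), ([560, 159, 2], 0.2)]
top paint_tin [([480, -9, 2], 0.7)]
top glue_bottle [([758, 218, 2], 0.59)]
top spray_can [([706, 0, -1], 0.68)]
top brush [([394, -532, 0], 0.74)]
top screwdriver [([753, -173, 1], 0.72)]
top offcut [([388, 523, -2], 0.89)]
top blank_carton [([512, 293, 44], 0.42)]
side flap_left_edge [([558, 162, 3], 0.68), ([383, 527, -3], 0.37)]
side flap_right_edge [([489, -388, 103], 0.61)]
side sanding_block [([556, 162, 4], 0.95), ([490, -391, 104], 0.47)]
side tape_roll [([322, 342, -1], 0.77)]
side paint_tin []
side glue_bottle [([765, 216, 1], 0.62)]
side spray_can [([707, 0, 2], 0.7)]
side brush [([556, 159, 6], 0.68), ([398, -532, 3], 0.49)]
side screwdriver [([755, -174, -4], 0.59)]
side offcut [([384, 524, 1], 0.79), ([556, 160, 6], 0.55)]
side blank_carton [([510, 291, 46], 0.81)]
```

View pics/w7.png

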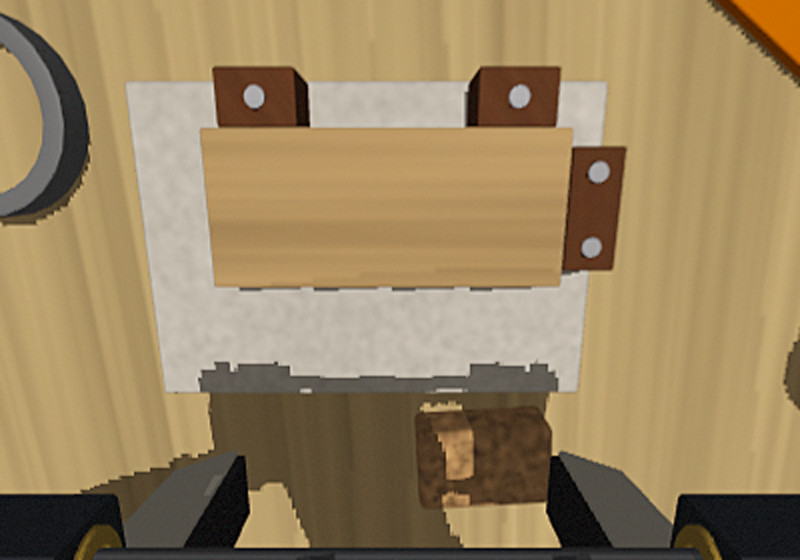

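The crop shows a single flush stack: far edge on both side stops (row 127), right end on the end stop (column 570), and no lower blank showing. The flaps are back and the bystanders haven't moved.

```bash
python3 -c "
from cell import *
print(hand_in())"
```

```text
the job is handed in; nothing more can be done
None
```

The job is handed in at about 28 s of the 72 s: both flaps were swung back to about 2.6 rad before the blank came out, all four blanks lie flush against the end stop and both side stops, and the other things on the bench are where they were; no verdict came back.

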